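# Load the platform shaker

### The job

Load the platform shaker: take the closed incubation box and the round culture dish out of the steel tray and set each down gently and level, in the middle of its own rubber mat with an even gap to the stop bars on either side, the box with its long sides along the bars in the narrow bay and the dish in the wide bay. Also press the capped tube from its cradle fully down into the spring clip on the deck, past the hinged jaw, so that the jaw closes over it. Never drop the box or dish onto the deck or tip them, and leave the other bench things where they stand.

Things in the scene. Friction and masses are not known exactly. Their poses are not given: they have to be found in the camera images.
- shaker: Platform shaker, off, fixed. Deck 220 (its x) x 284 mm (its y), top 82 mm above the bench. Origin: centre of its underside, z up. Steel stop bars 12 mm thick run along x at y = -135, -61, +27 mm, tops 28 mm above the deck, ends in rails of that height at x = +-105 mm. Between them two black rubber mats 2 mm thick, 120 mm long; no room for a finger between bar and sample. Tube clip at y = +95 mm.
- bay_box (a point): Narrow bay, 62 mm clear between the bars: centre of its mat's top, 84 mm above the bench; axes as the shaker's (x along the bars, y across). The box's underside centre belongs here, its 68 mm length along x, 8 mm then free to each bar. Free room for fingers along x.
- bay_dish (a point): Wide bay, 76 mm clear between the bars: centre of its mat's top, 84 mm above the bench; axes as the shaker's. The dish's underside centre belongs here, 8 mm then free to each bar. Free room for fingers along x.
- clip_seat (a point): Middle of the tube's axis when it is home in the clip, 28 mm above the deck; axes as the shaker's, tube along x, cap to either end. Two stations 10 mm wide at x = +-28 mm, 46 mm free between them for fingers; each has a 13 mm high floor, a fixed grey prong on the -y side (16 mm from the axis, top 45 mm above the deck) and a jaw prong on the +y side. Nearest bar's axis 68 mm off to -y.
- jaw (a joint): Black sprung jaw of the clip, two prongs on one hinge along the shaker's x, tops about 58 mm above the deck. 0 rad closed (the spring holds it there), grows as it swings outwards to +y, about 0.1 rad while the tube passes its overhanging noses, then snaps back over the seated tube. Pressing the tube down past it takes about 5 to 10 N and shoves it as hard sideways against the fixed prong.
- tray: Open steel tray, fixed, outer 86 (its x) x 284 (its y) x 34 mm high, walls and floor 4 mm thick (78 x 276 mm inside). Origin: centre of its underside. Box and dish stand in it, one towards each end, either way round; fingers have room beside them along the tray's y, not across it.
- box: Closed incubation box, pale plastic with grey lid, one rigid piece, 68 (its x) x 46 (its y) x 26 mm high, 0.08 to 0.15 kg. Origin: centre of its underside, z up. It starts with its length across the tray, ends about 5 mm from the tray's walls: there it can be taken only across its 46 mm width, and in its bay held only across its 68 mm length.
- dish: Round closed culture dish, clear with pale contents, 60 mm across, 18 mm high, 0.035 to 0.07 kg. Origin: centre of its underside, z up.
- cradle: White plastic tube cradle, fixed, base 120 (its x) x 56 x 6 mm with two low U saddles at x = -28 and +28 mm (each 10 mm wide, tops 38 mm above the bench) that hold the tube along its x, 46 mm of free space between them. Origin: centre of its underside.
- tube: Capped 50 ml sample tube, translucent, 116 mm long, barrel 30 mm across, grey cap 34 mm across and 14 mm long at its +x end, conical tip at -x, 0.06 to 0.11 kg. Origin: on its axis, at mid-length; x runs along the axis to the cap. It starts lying in the cradle, axis 34 mm above the bench.
- bottle: Bystander: amber bottle 72 mm across, 170 mm high. Origin: centre of its underside.
- jar: Bystander: white jar 76 mm across, 120 mm high. Origin: centre of its underside.
- pot: Bystander: small white pot 44 mm across, 55 mm high. Origin: centre of its underside.
- tipbox: Bystander: blue pipette tip box 84 x 122 x 66 mm high. Origin: centre of its underside.
- rack: Bystander: orange rack with small capped vials, 190 (its x) x 70 x 54 mm high. Origin: centre of its underside.
- timer: Bystander: flat white bench timer 60 x 60 x 20 mm high. Origin: centre of its underside.
- flask: Bystander: small conical glass flask 72 mm across at its foot, 110 mm high. Origin: centre of its underside.
There are look-alikes about, which are no part of the job. Leave any green or yellow look-alike of the dish alone.

How it is judged:
At the end, for the whole second after the job is handed in: Box and dish stand level, at rest on their mats, within 4 mm of the middle across the bars and 6 mm along them, box parallel to the bars within 5 deg; the tube lies in the clip, within 3 mm of its seat across and in height, 9 mm along, parallel within 4.5 deg, jaw closed over it (under 0.05 rad) (x of box in the frame of bay_box between -0.006 and 0.006 m and y of box in the frame of bay_box between -0.004 and 0.004 m and z of box in the frame of bay_box between -0.002 and 0.0025 m and angle between each of box, dish's own z axis and vertical below 0.06 rad and linear speed of each of box, dish, tube below 0.01 m/s and x of dish in the frame of bay_dish between -0.006 and 0.006 m and y of dish in the frame of bay_dish between -0.004 and 0.004 m and z of dish in the frame of bay_dish between -0.002 and 0.0025 m and angle between the x axis of box and the x axis of shaker, either way round below 0.09 rad and x of tube in the frame of clip_seat between -0.009 and 0.009 m and y of tube in the frame of clip_seat between -0.003 and 0.003 m and z of tube in the frame of clip_seat between -0.003 and 0.003 m and angle between the x axis of tube and the x axis of shaker, either way round below 0.08 rad and value of joint jaw below 0.05 rad); the robot touches nothing.
It fails at once if a bystander is shifted by more than 30 mm (distance of any of bottle, jar, pot, tipbox, rack, timer, flask from where it was at the start of the episode above 0.03 m).
It fails at once if the box or dish is tipped by more than about 25 degrees (angle between any of box, dish's own z axis and vertical above 0.45 rad).
It fails at once if the box or dish is let fall onto the deck (it is in the air, held by nothing, more than 10 mm above its mat) ((contact force between box and anything else below 0.01 N and z of box in the frame of bay_box above 0.01 m) or (contact force between dish and anything else below 0.01 N and z of dish in the frame of bay_dish above 0.01 m)).
It also fails if it takes over 72 s, if anything falls off the work surface, if the arm or the gripper's body presses on something with over 40 N, if the wrist force passes 120 N, or if a joint passes its speed limit or range.

### The arm

A 6-joint arm with a two-finger parallel gripper is mounted at the origin on the work surface. World frame = base frame: x ahead of the robot, y to its left, z up, the work surface at z = 0. Lengths are in m, angles in rad, forces in N, time in s.
With the tool pointing down it reaches from about 0.325 to 0.9 m from the base axis. Payload 6.1 kg.
Tool frame: the origin (TCP) lies on the centre line of the jaws, within the pads' length; the fingertips stand 25 mm ahead of it and the grasp point (between the pads) lies 6 mm ahead of it (arm.tcp_to_tips is the distance from the TCP to the fingertips, in m); z points along the fingers, y is the direction in which the jaws open and shut (so a half turn about z gives the same grasp; the last joint's range is limited). The gripper opens to 87 mm and grips with 3 to 60 N. Pads are 19 mm wide; open, the fingers measure 117 mm over their backs; the gripper's body (75 mm by 190 mm) begins 51 mm behind the grasp point.
Start: joints at [1.145, 0.22, 1.526, -0, 1.395, -0.126], TCP at [0.185, 0.597, 0.248] pointing down, gripper open.
Joint ranges: [-2.98, 2.98], [-0.91, 2.08], [0.09, 2.57], [-1.24, 4.39], [0.2, 2.65], [-2.68, 2.68]. Speed limits (rad/s): [2.57, 2.57, 3.01, 3.14, 3.14, 3.14].

### API

Orientations are given as a unit quaternion [w, x, y, z].
In Python, from plant import arm gives the robot as it stands. Calls block until the motion is done:
- arm.goto(position, orientation): joint-space move of the TCP to a pose.
- arm.servo_line(position, speed=0.15, attitude=None, contact_N=None): straight line of the TCP; attitude=None keeps the orientation; speed is the mean speed in m/s. With contact_N (N) it stops when the force on the tool has changed by that much, and returns True; else False.
- arm.set_joints(angles): joint-space move.
- arm.grip(opening, grasp_force=None): finger opening in m; grasp_force is the grip in N (None keeps the last); returns when the fingers have stopped.
- arm.dwell(seconds).
- arm.ik(position, orientation): joint angles nearest the present ones, or None.
- arm.read_camera(name): name is "side" or "top" or "wrist"; returns a dict with "frame" (384x512x3 uint8, red, green, blue), "range_z" (384x512 float32, m along the optical axis (not along the pixel's ray), 0 where there is no reading), "intrinsics" (3x3 intrinsics, pixels), "position" and "rotation" of the camera in the world. Camera axes: x right, y up, looking along -z (the intrinsics and any distortion apply to the point x, -y, -z); pixel columns grow to the right and rows downward; lengths in m; the calibration is good to about 2 mm. The wrist camera is an equidistant fisheye: a pixel r from the principal point sees the ray r / f radians off the axis. A picture is of the moment at which its call begins.
A pose or a line that the arm cannot do raises arm.Unreachable and nothing moves.
- arm.finish_job(): hands the job in, once; it reports no verdict.
Readings, each from a call of its own:
- arm.current_time(): time.
- arm.current_joint_pos(): joint angles.
- arm.current_joint_velocities(): joint speeds.
- arm.current_tau(): joint torques, N m.
- arm.current_tool_pos(): TCP position.
- arm.current_tool_rot(): TCP orientation.
- arm.current_contact_force(): force on the tool from outside, world axes, zero at the start.
- arm.current_moment(): the same for the moment, N m.
- arm.current_width(): finger opening in m.
Only numpy, scipy, OpenCV 4.12 (cv2) and the standard library are available. Lean on these libraries where they do the work, as an engineer would, in place of code of your own. Each camera call takes 0.05 s, during which the arm holds its last target. There are 200 camera calls.

## Working session

There is one attempt and no reset: what is moved stays moved. The work goes in short steps, each a Python script; the robot and the scene stay as the last script left them, time stands still between calls to the robot, and variables do not carry over. Pictures are saved under pics/ and viewed, about 8 in all and at most 12, crops included, and the job is handed in when it is done.

```bash
ls; mkdir -p pics
python3 - <<'E'
from plant import arm
import cv2,numpy as np
ims=[]
for n in("top","side"):
    c=arm.read_camera(n); np.savez(f"pics/{n}0.npz",**c)
    print(n,c["position"],c["rotation"].tolist(),c["intrinsics"].tolist()); ims.append(c["frame"])
    cv2.imwrite(f"pics/{n}0.png",cv2.resize(c["frame"][:,:,::-1],(800,600),interpolation=cv2.INTER_CUBIC))
print(arm.current_time(),arm.current_tool_rot(),arm.tcp_to_tips)
E
```

```text
pics
top [0.41576997 0.08465647 1.07395465] [-0.702075687982786, -0.04978786422831982, 0.03350377718487572, 0.7095691607119254] [[352.6978022454131, 0.0, 254.71077651211746], [0.0, 352.6978022454131, 191.65726833132172], [0.0, 0.0, 1.0]]
side [-0.05878169 -0.60365891  0.86247643] [0.8490216610807048, 0.4005487705704879, -0.15147368157383193, -0.3094812194636387] [[395.1704984533896, 0.0, 247.6461866016613], [0.0, 395.1704984533896, 194.08205218627913], [0.0, 0.0, 1.0]]
0.1 [-2.32710195e-04  1.49353608e-01  9.88783468e-01 -8.36493087e-04] 0.025
```

View pics/top0.png

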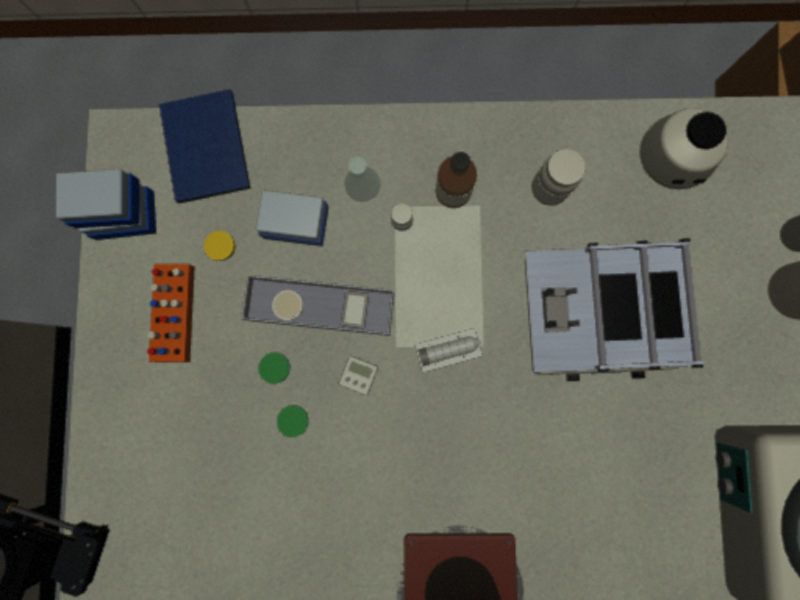

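View pics/side0.png

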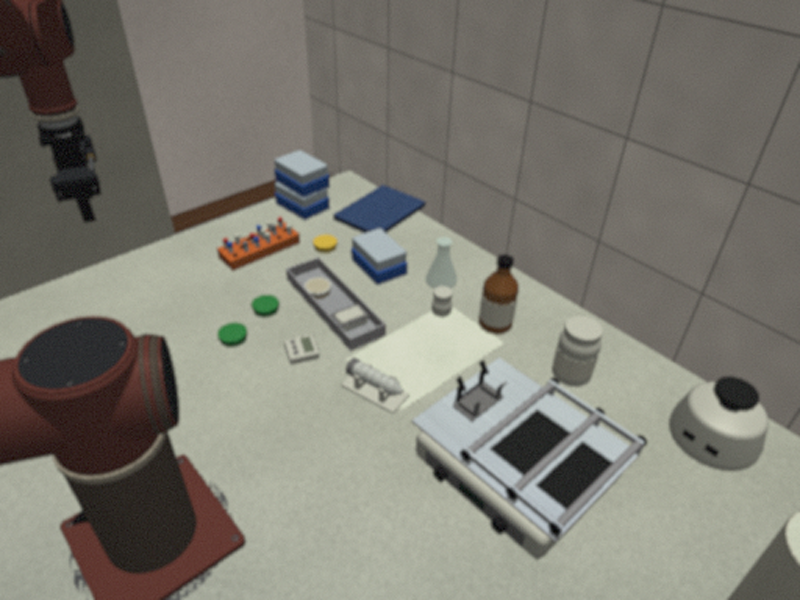

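```bash
cat > h.py <<'E'
import numpy as np,cv2
from scipy.spatial.transform import Rotation as R
def rot(q): return R.from_quat([q[1],q[2],q[3],q[0]]).as_matrix()
def ray(c,px,fish=False):
    px=np.atleast_2d(np.asarray(px,float)); K=c["intrinsics"]
    a=(px-[K[0,2],K[1,2]])/[K[0,0],K[1,1]]
    if fish:
        r=np.linalg.norm(a,axis=1,keepdims=True)+1e-12
        d=np.c_[a/r*np.sin(r),np.cos(r)]
    else: d=np.c_[a,np.ones(len(a))]
    return (d*[1,-1,-1])@rot(c["rotation"]).T
def plane(c,px,z,fish=False):
    d=ray(c,px,fish); p=np.asarray(c["position"],float)
    return (p+d*((z-p[2])/d[:,2])[:,None])[:,:2]
def blobs(mask,lo=30):
    return [k for k in cv2.findContours(mask.astype(np.uint8),cv2.RETR_EXTERNAL,cv2.CHAIN_APPROX_NONE)[0] if cv2.contourArea(k)>lo]
def rect(pts):  # minAreaRect in mm: centre, long side, short side, direction of long side
    (cx,cy),(w,h),a=cv2.minAreaRect((pts*1000).astype(np.float32))
    if w<h: w,h,a=h,w,a+90
    return np.array([cx,cy])/1000,w,h,(a+90)%180-90
def quat(phi): # tool down, jaw direction (tool y) at phi from world x
    y=[np.cos(phi),np.sin(phi),0]; z=[0,0,-1]; x=np.cross(y,z)
    q=R.from_matrix(np.c_[x,y,z]).as_quat(); return [q[3],q[0],q[1],q[2]]
E
python3 - <<'E'
from h import *
c=dict(np.load("pics/top0.npz")); f=c["frame"].astype(int); g=f.max(2); s=0.64
hsv=cv2.cvtColor(c["frame"],cv2.COLOR_RGB2HSV)
def roi(x0,y0,x1,y1):
    m=np.zeros(g.shape,bool); m[int(y0*s):int(y1*s),int(x0*s):int(x1*s)]=1; return m
def show(n,mask,z,lo=30):
    for k in blobs(mask,lo):
        o,w,h,a=rect(plane(c,k[:,0],z)); print(n,o.round(4),round(w,1),round(h,1),round(a,1),"area",cv2.contourArea(k))
show("mat",(g<45)&roi(590,260,690,350),.084)
for n,r,z in(("dish",(262,285,310,326),.022),("box",(338,285,375,332),.030)):
    m=roi(*r); v=g[m]; t,_=cv2.threshold(v.astype(np.uint8),0,1,cv2.THRESH_OTSU); print(n,t,v.min(),v.max()); show(n,(g>t)&m,z)
show("tray",(g<135)&roi(235,270,400,340),.034,300)
show("cradle",(g>175)&roi(405,322,490,375),.006)
show("barpx",(hsv[...,1]>0)&(g>1)&roi(0,0,1,1),.11)
sh=(f[...,2]>f[...,0]+8)&roi(515,230,720,385); show("deck",sh,.082,300)
z=c["range_z"]; P=np.indices(z.shape)[::-1].reshape(2,-1).T
d=ray(c,P); K=rot(c["rotation"]); X=c["position"]+d*z.reshape(-1,1)
H=X[:,2].reshape(z.shape); print("bench z",np.median(H[roi(500,400,600,500)]),"deck",np.median(H[roi(605,280,635,330)]),"boxtop",np.median(H[roi(350,300,358,315)]))
m=roi(405,322,490,375)&(H>.028); show("tubedepth",m,.034)
E
python3 - <<'E'
import cv2
a=cv2.imread("pics/top0.png")
import numpy as np
b=np.load("pics/top0.npz")["frame"][:,:,::-1]
p=cv2.resize(b[170:245,150:310],(800,375),interpolation=cv2.INTER_CUBIC)
cv2.imwrite("pics/crop0.png",p)
E
```

```text
mat [ 0.516  -0.2895] 116.3 63.7 1.7 area 890.0
mat [ 0.5191 -0.3714] 115.7 47.7 1.7 area 658.5
dish 123.0 72 151
dish [0.533  0.3234] 57.7 54.6 89.3 area 266.5
box 126.0 62 160
box [0.5228 0.1923] 53.7 32.5 -8.7 area 167.0
tray [0.5347 0.2698] 307.5 132.3 89.4 area 4488.0
deck [ 0.5131 -0.1866] 216.0 114.3 1.9 area 2986.5
deck [ 0.5199 -0.3349] 220.1 175.7 1.5 area 1665.5
bench z -0.0007255767372492672 deck 0.08333975623994055 boxtop 0.029929777696874327
tubedepth [0.4445 0.0123] 116.0 42.4 -75.1 area 371.5
```

View pics/crop0.png

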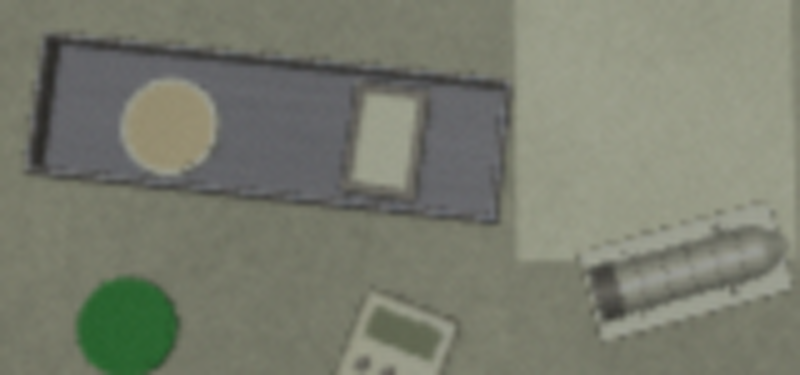

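Run:
```python
from h import *
from plant import arm
c=dict(np.load("pics/top0.npz"))
print("cradle",plane(c,[[287.8,224.2]],.006), "spot",plane(c,[[500*.64,420*.64]],0))
for n,p,phi in(("dish",(.533,.323,.05),np.radians(83)),("dishbay",(.516,-.29,.12),np.radians(1.8)),("clip",(.5125,-.1775,.14),np.radians(91.8)),("tube",(.4445,.0123,.05),np.radians(15)),("boxbay",(.519,-.371,.12),np.radians(1.8)),("spot",(.36,-.05,.04),np.radians(90))):
    for k in(0,np.pi,-np.pi):
        q=arm.ik(p,quat(phi+k)); print(n,k,None if q is None else np.round(q,2))
for i,p in enumerate([(.53,.255,.25),(.51,-.27,.32),(.445,.0,.24)]):
    arm.goto(p,quat(np.pi/2)); arm.dwell(.15)
    w=arm.read_camera("wrist"); np.savez(f"pics/w{i}.npz",**w); print(arm.current_time(),arm.current_tool_pos(),w["position"],w["intrinsics"].tolist())
    cv2.imwrite(f"pics/w{i}.png",w["frame"][:,:,::-1])
cv2.imwrite("pics/w01.png",np.hstack([cv2.resize(cv2.imread(f"pics/w{i}.png"),(400,300),interpolation=cv2.INTER_AREA) for i in(0,2)]))
```

```text
cradle [[0.442539   0.00999151]] spot [[ 0.30951556 -0.08342104]]
dish 0 [ 0.42  0.42  1.67 -0.    1.05 -1.03]
dish 3.141592653589793 [ 0.42  0.42  1.67 -0.    1.05  2.11]
dish -3.141592653589793 [ 0.42  0.42  1.67 -0.    1.05  2.11]
dishbay 0 [-0.65  0.26  1.73 -0.    1.15 -0.68]
dishbay 3.141592653589793 [-0.65  0.26  1.73 -0.    1.15  2.46]
dishbay -3.141592653589793 [-0.65  0.26  1.73 -0.    1.15  2.46]
clip 0 [-0.48  0.13  1.84 -0.    1.17 -2.08]
clip 3.141592653589793 [-0.48  0.13  1.84 -0.    1.17  1.06]
clip -3.141592653589793 [-0.48  0.13  1.84 -0.    1.17  1.06]
tube 0 [-0.15  0.04  2.13 -0.    0.97 -0.41]
tube 3.141592653589793 None
tube -3.141592653589793 None
boxbay 0 [-0.74  0.37  1.6  -0.    1.18 -0.78]
boxbay 3.141592653589793 [-0.74  0.37  1.6  -0.    1.18  2.37]
boxbay -3.141592653589793 [-0.74  0.37  1.6  -0.    1.18  2.37]
spot 0 [-0.36 -0.15  2.34 -0.    0.95 -1.93]
spot 3.141592653589793 [-0.36 -0.15  2.34 -0.    0.95  1.21]
spot -3.141592653589793 [-0.36 -0.15  2.34 -0.    0.95  1.21]
2.0667 [0.52964716 0.25579445 0.24998901] [0.45939773 0.25541659 0.38807658] [[297.3186396354542, 0.0, 259.8248581752375], [0.0, 297.3186396354542, 188.3714485288217], [0.0, 0.0, 1.0]]
4.1833 [ 0.51036029 -0.26920501  0.31988969] [ 0.44023638 -0.2695926   0.45794301] [[297.3186396354542, 0.0, 259.8248581752375], [0.0, 297.3186396354542, 188.3714485288217], [0.0, 0.0, 1.0]]
5.5 [ 0.44562342 -0.0009997   0.24040408] [ 0.37547433 -0.0012951   0.37858031] [[297.3186396354542, 0.0, 259.8248581752375], [0.0, 297.3186396354542, 188.3714485288217], [0.0, 0.0, 1.0]]
```

View pics/w01.png

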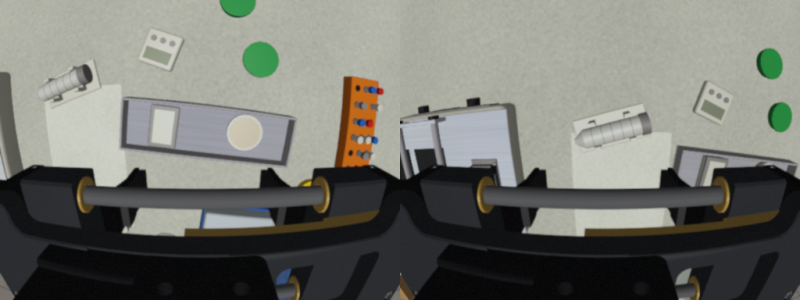

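View pics/w1.png

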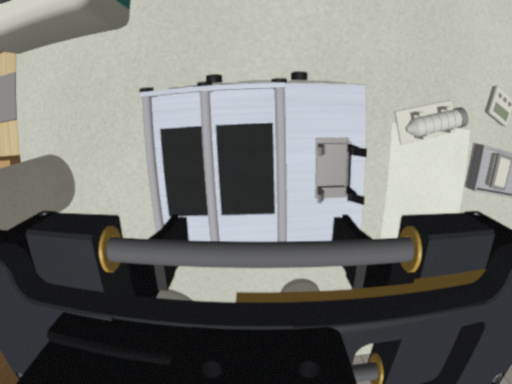

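Run:
```python
from h import *
def load(i):
    c=dict(np.load(f"pics/w{i}.npz")); return c,c["frame"].astype(int).max(2),cv2.cvtColor(c["frame"],cv2.COLOR_RGB2HSV)
def roi(x0,y0,x1,y1):
    m=np.zeros((384,512),bool); m[y0:y1,x0:x1]=1; return m
def show(n,c,mask,z,lo=100):
    for k in blobs(mask,lo):
        P=plane(c,k[:,0],z,True); o,w,h,a=rect(P); e,r=cv2.minEnclosingCircle((P*1000).astype(np.float32))
        print(n,o.round(4),round(w,1),round(h,1),round(a,1),"area",cv2.contourArea(k),"circ",np.round(e,1),round(r,1))
c,g,h=load(1)
show("mat",c,(g<60)&roi(158,115,280,222),.084)
a,b=[plane(c,p,.084,True)[0] for p in([[184,171]],[[246,169]])]
show("clipplate",c,(g>90)&(g<190)&(h[...,1]<45)&roi(312,130,350,206),.095)
c,g,h=load(0)
m=roi(280,135,350,202); show("dish cream",c,m&(h[...,1]>50)&(h[...,0]<35),.022)
t=cv2.threshold(g[m].astype(np.uint8),0,1,cv2.THRESH_OTSU)[0]; show("dish all",c,m&(g>t),.022)
m=roi(188,130,235,192); t=cv2.threshold(g[m].astype(np.uint8),0,1,cv2.THRESH_OTSU)[0]; show("box lid",c,m&(g>t),.030)
hh=h[m]; print("box S med/max",np.median(h[...,1][m]),h[...,1][m].max())
fl=(h[...,0]>110)&(h[...,0]<140)&(h[...,1]>18)&roi(150,110,390,220); show("tray",c,cv2.morphologyEx(fl.astype(np.uint8),cv2.MORPH_CLOSE,np.ones((9,9))),.02,500)
K=lambda c:c["position"]
for i in(0,2):
    c,g,h=load(i); z=c["range_z"]; P=np.indices(z.shape)[::-1].reshape(2,-1).T
    d=ray(c,P,True); fw=-rot(c["rotation"])[:,2]; X=c["position"]+d*(z.reshape(-1)/(d@fw))[:,None]
    H=X[:,2].reshape(z.shape); X=X.reshape(384,512,3)
    print("bench",np.median(H[20:60,200:280]))
    if i==2:
        m=roi(215,130,330,200)&(H>.040)&(H<.06); show("tubetop",c,m,.043); 
        m=roi(215,130,330,200)&(H>.030)&(H<.06); show("tubesil",c,m,.034); print("maxH",H[roi(230,140,320,190)].max())
        m=roi(215,130,330,200); 
        show("cradle",c,(H>.003)&m,.006)
    else:
        m=roi(188,120,235,200)&(H>.025)&(H<.033); show("boxtop depth",c,m&roi(192,130,230,192),.030)
        m=roi(275,130,355,202)&(H>.017)&(H<.026); show("dishtop depth",c,m,.022)
```

```text
mat [ 0.5226 -0.369 ] 126.1 54.3 0.9 area 3223.5 circ [ 523. -370.] 67.9
mat [ 0.5146 -0.2873] 116.2 68.2 1.9 area 4499.0 circ [ 514.6 -286.7] 66.7
clipplate [ 0.5121 -0.177 ] 85.4 46.1 3.4 area 1927.5 circ [ 512.6 -176.2] 47.7
dish all [0.5319 0.3232] 58.6 58.4 -88.7 area 1591.0 circ [531.8 323.4] 30.0
box lid [0.5208 0.192 ] 54.7 32.9 -8.4 area 1069.0 circ [520.5 192.5] 30.9
box S med/max 11.0 19
tray [0.529  0.2569] 82.2 72.4 79.8 area 2171.5 circ [526.3 260. ] 50.0
bench 0.0012886878655953837
boxtop depth [0.5201 0.1929] 68.1 46.6 -8.1 area 1832.5 circ [520.2 192.7] 39.8
dishtop depth [0.5313 0.3232] 59.7 58.6 1.3 area 1628.0 circ [530.8 323.1] 30.5
bench 0.0009939730498600696
tubetop [0.4401 0.013 ] 114.6 31.9 -76.5 area 2154.5 circ [441.8  13.5] 57.3
tubesil [0.4423 0.013 ] 118.4 45.0 -75.3 area 2525.0 circ [443.7  13.5] 59.3
maxH 0.37858031071409226
cradle [0.4422 0.0127] 128.0 60.1 -75.3 area 4024.0 circ [442.7  13.2] 65.3
```

```bash
cat >> h.py <<'E'
YAW=np.radians(1.8); EX=np.array([np.cos(YAW),np.sin(YAW)]); EY=np.array([-EX[1],EX[0]])
WIDE=np.array([.5153,-.2884]); NARROW=WIDE-.081*EY; CLIP=WIDE+.112*EY
E
python3 - <<'E'
from h import *
from plant import arm
c=dict(np.load("pics/w1.npz")); z=c["range_z"]; P=np.indices(z.shape)[::-1].reshape(2,-1).T
d=ray(c,P,True); fw=-rot(c["rotation"])[:,2]; H=(c["position"]+d*(z.reshape(-1)/(d@fw))[:,None])[:,2].reshape(z.shape)
print("deck",np.median(H[100:120,300:350]),"plate mid",np.median(H[160:178,322:342]), "rows", (H[134:206:4,332]*1000).round())
p=np.array([.4424,.0123]); q=quat(np.radians(14.7)); zt=.034+.009
arm.grip(.06)
arm.goto([*p,zt+.06],q); arm.servo_line([*p,zt],.1); arm.grip(.02,40)
print("w",arm.current_width(),arm.current_time())
arm.servo_line([*p,zt+.10],.15); print("w",arm.current_width(),arm.current_contact_force())
t=CLIP+.0005*EY; zc=.082+.028+.009
arm.goto([*t,zc+.07],quat(YAW-np.pi/2)); arm.dwell(.2)
w=arm.read_camera("wrist"); s=arm.read_camera("side"); np.savez("pics/w3.npz",**w); np.savez("pics/s3.npz",**s)
print(arm.current_tool_pos(),t,arm.current_width(),arm.current_time(),np.round(arm.current_joint_pos(),2))
a=w["frame"]; b=s["frame"][180:330,250:420]
cv2.imwrite("pics/w3.png",np.hstack([cv2.resize(a,(400,300)),cv2.resize(b,(400,300),interpolation=cv2.INTER_CUBIC)])[:,:,::-1])
E
```

```text
deck 0.08296175814361872 plate mid 0.08584698156788625 rows [84. 85. 85. 96. 96. 87. 85. 85. 86. 86. 87. 85. 86. 90. 96. 96. 82. 83.]
w 0.029054551932833603 8.8833
w 0.02917692151631594 [ 0.55445513  0.0232055  -1.64215469]
[ 0.51175441 -0.17555071  0.18898074] [ 0.51176629 -0.17595551] 0.028529264597617832 11.3167 [-0.48  0.07  1.81  0.    1.26  1.06]
```

View pics/w3.png

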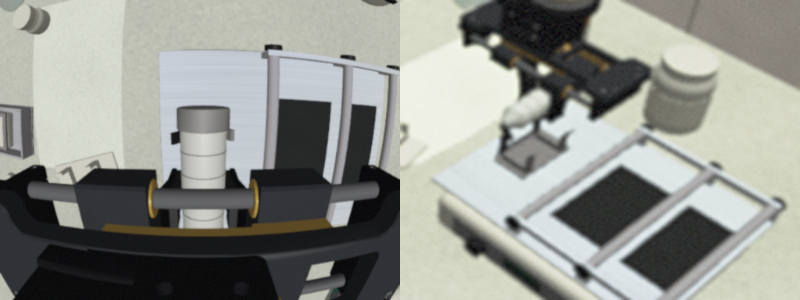

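Run:
```python
from h import *
from plant import arm
t=CLIP+.0005*EY; zc=.082+.028+.009
arm.servo_line([*t,zc+.025],.1)
for dz in(.018,.012,.008,.004,.001,-.001):
    r=arm.servo_line([*t,zc+dz],.05,contact_N=30); print(dz,r,arm.current_contact_force().round(1),arm.current_tool_pos().round(4),round(arm.current_width(),4))
    if r: break
print(arm.current_time())
s=arm.read_camera("side"); w=arm.read_camera("wrist")
a=w["frame"]; b=s["frame"][220:290,300:380]
cv2.imwrite("pics/w4.png",np.hstack([cv2.resize(a,(400,300)),cv2.resize(b,(400,300),interpolation=cv2.INTER_CUBIC)])[:,:,::-1])
```

```text
0.018 False [ 1.3 -5.6 -0.7] [ 0.5128 -0.1774  0.1378] 0.0289
0.012 False [ 1.5 -5.3 -1.9] [ 0.5127 -0.1777  0.1316] 0.0289
0.008 False [ 2.6 -4.4 -0.7] [ 0.5131 -0.1772  0.1279] 0.0293
0.004 False [ 3.2 -3.6 -2. ] [ 0.5121 -0.1763  0.123 ] 0.029
0.001 False [ 0.5 -0.8 -2.1] [ 0.5111 -0.1753  0.1193] 0.0289
-0.001 False [-5.5  2.2  9.9] [ 0.5112 -0.1754  0.1191] 0.0288
13.475
```

View pics/w4.png

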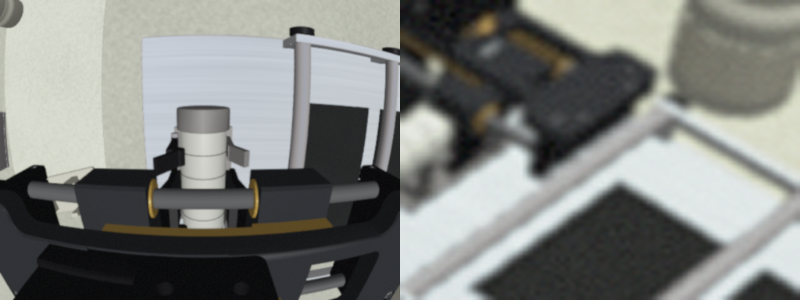

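Run:
```python
from h import *
from plant import arm
t=CLIP+.0005*EY; zc=.082+.028+.009
r=arm.servo_line([*t,zc-.003],.03,contact_N=12); print(r,arm.current_contact_force().round(1),arm.current_tool_pos().round(4))
arm.grip(.042); arm.servo_line([*t,zc+.06],.12)
s=arm.read_camera("wrist"); np.savez("pics/w5.npz",**s)
d=np.array([.5314,.3231]); q=quat(np.radians(81.8))
arm.goto([.46,.02,.22],quat(np.radians(50)))
arm.grip(.082)
arm.goto([*d,.11],q); arm.servo_line([*d,.032],.1); arm.grip(.04,15); print("w",arm.current_width(),arm.current_time())
arm.servo_line([*d,.13],.15); print("w",arm.current_width(),arm.current_contact_force().round(1))
arm.goto([.47,.0,.23],quat(np.radians(40)))
arm.goto([*WIDE,.20],quat(YAW)); arm.dwell(.2)
w=arm.read_camera("wrist"); np.savez("pics/w6.npz",**w); print(arm.current_tool_pos(),WIDE,arm.current_width(),arm.current_time())
cv2.imwrite("pics/w56.png",np.hstack([cv2.resize(a["frame"],(400,300)) for a in(s,w)])[:,:,::-1])
```

```text
False [-11.5   4.4  23.7] [ 0.5113 -0.1754  0.1189]
w 0.05983646486235973 20.5667
w 0.05943122687084528 [ 0.1  0.  -1.2]
[ 0.5157677  -0.28723941  0.2004754 ] [ 0.5153 -0.2884] 0.05959679213243809 24.0333
```

View pics/w56.png

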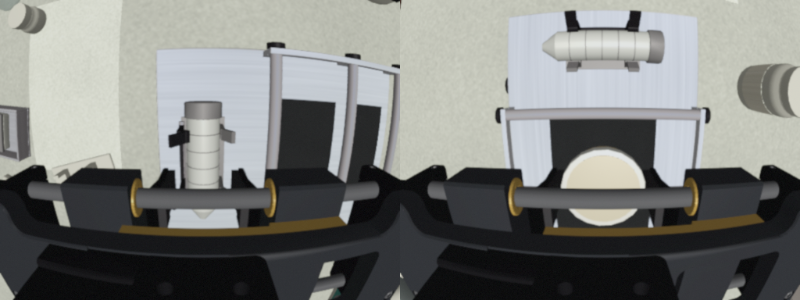

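Run:
```python
from h import *
c=dict(np.load("pics/w6.npz")); g=c["frame"].max(2).astype(int)
pr=g[125:175,215:300].mean(1).round().astype(int); print(pr)
m=np.zeros(g.shape,bool); m[180:292,195:320]=1
hsv=cv2.cvtColor(c["frame"],cv2.COLOR_RGB2HSV)
mm=m&(g>150)
zt=.2005-.028+.018
for k in blobs(mm,300):
    P=plane(c,k[:,0],zt,True); up=k[:,0][:,1]<235; Q=P[up]*1000
    A=np.c_[2*Q,np.ones(len(Q))]; s=np.linalg.lstsq(A,(Q**2).sum(1),rcond=None)[0]; r=np.sqrt(s[2]+s[0]**2+s[1]**2); print("circle",s[:2].round(1),round(r,1),len(Q))
for row in range(138,162,2): print(row,((plane(c,[[258,row]],.110,True)[0]-WIDE)@EY*1000).round(1),end=" ")
# tube
H=None
```

```text
[220 220 220 220 220 219 219 219 219 219 219 214 188 149 145 156 163 168
 175 180 182 181 178 172 167 159 140  98  57  44  43  44  43  43  43  43
  43  43  44  44  44  44  44  44  44  44  44  44  44  44]
circle [0. 0.] 0.0 0
circle [ 515.5 -287.6] 29.5 135
138 50.5 140 49.0 142 47.4 144 45.9 146 44.3 148 42.8 150 41.2 152 39.6 154 38.1 156 36.5 158 34.9 160 33.4
```

Run:
```python
from h import *
from plant import arm
arm.servo_line([*WIDE,.125],.1); print(arm.current_tool_pos().round(4))
r=arm.servo_line([*WIDE,.1113],.02,contact_N=2.5); print(r,arm.current_tool_pos().round(4),arm.current_contact_force().round(1))
arm.grip(.075); arm.servo_line([*WIDE,.20],.15); print(arm.current_time())
w=arm.read_camera("wrist"); np.savez("pics/w7.npz",**w)
b=np.array([.5203,.1926]); q=quat(np.radians(81.8))
arm.goto([.46,.0,.22],quat(np.radians(50)))
arm.grip(.07)
arm.goto([*b,.11],q); arm.servo_line([*b,.036],.1); arm.grip(.03,25); print("w",arm.current_width(),arm.current_time())
arm.servo_line([*b,.13],.15); print("w",arm.current_width(),arm.current_contact_force().round(1))
S=np.array([.38,-.04])
arm.goto([*S,.10],quat(np.radians(90))); 
r=arm.servo_line([*S,.0312],.06,contact_N=3); print(r,arm.current_tool_pos().round(4),arm.current_time())
arm.grip(.065); arm.servo_line([*S,.14],.2); arm.grip(.085)
w=arm.read_camera("wrist"); np.savez("pics/w8.npz",**w)
print(arm.current_time(),np.round(arm.current_joint_pos(),2),w["position"])
w7=dict(np.load("pics/w7.npz"))
cv2.imwrite("pics/w78.png",np.hstack([cv2.resize(a["frame"],(400,300)) for a in(w7,w)])[:,:,::-1])
```

```text
[ 0.5157 -0.2888  0.1257]
True [ 0.5151 -0.2883  0.1123] [ 1.  -0.6  4.4]
26.9
w 0.045919905340938365 30.8583
w 0.046106879264782484 [ 0.6 -0.1 -1.7]
True [ 0.3794 -0.0399  0.0322] 33.7583
35.8417 [-0.31 -0.28  2.23  0.    1.2  -1.88] [ 0.3103508  -0.04054375  0.27833899]
```

View pics/w78.png

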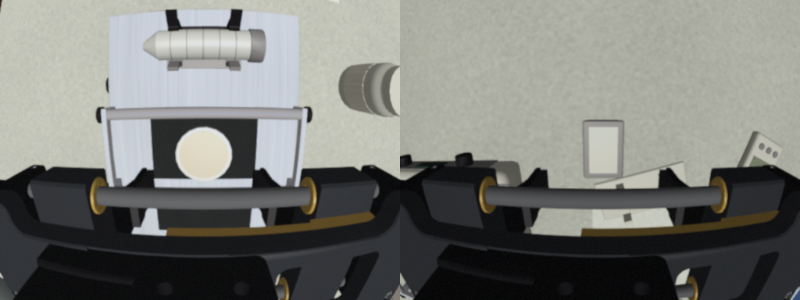

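```bash
cat >> h.py <<'E'
def heights(c):
    z=c["range_z"]; P=np.indices(z.shape)[::-1].reshape(2,-1).T
    d=ray(c,P,True); fw=-rot(c["rotation"])[:,2]
    return (c["position"]+d*(z.reshape(-1)/(d@fw))[:,None])[:,2].reshape(z.shape)
def bayc(p): return (((p-WIDE)@EX*1000).round(1),((p-WIDE)@EY*1000).round(1))
E
python3 - <<'E'
from h import *
c=dict(np.load("pics/w8.npz")); H=heights(c); m=np.zeros(H.shape,bool); m[145:238,225:298]=1
for k in blobs(m&(H>.020)&(H<.032),300): print("box",rect(plane(c,k[:,0],.026,True)))
print(np.median(H[165:215,250:270]),np.median(H[50:100,200:300]))
c=dict(np.load("pics/w7.npz")); g=c["frame"].max(2); m=np.zeros(g.shape,bool); m[158:236,215:306]=1
for k in blobs(m&(g>130),300):
    P=plane(c,k[:,0],.102,True); e,r=cv2.minEnclosingCircle((P*1000).astype(np.float32)); print("dish",e,r,bayc(np.array(e)/1000))
print("rows",g[125:250,262])
H=heights(c); mat=(g<60)&(H<.095)
m[:]=0; m[155:245,190:335]=1
for k in blobs(m&(g<70),150): print("mat",bayc(rect(plane(c,k[:,0],.084,True))[0]),rect(plane(c,k[:,0],.084,True)))
m[:]=0; m[30:95,180:350]=1
for k in blobs(m&(H>.115)&(H<.135),100):
    o=rect(plane(c,k[:,0],.118,True)); print("tube",bayc(o[0]),o)
E
```

```text
box (array([ 0.37910208, -0.04031415]), 67.0184097290039, 45.79573440551758, -0.1526336669921875)
0.026841154601438044 0.0009379478727440105
dish (514.60302734375, -302.3088684082031) 43.85470199584961 (np.float64(-1.1), np.float64(-13.9))
rows [218 218 218 218 218 218 218 218 218 217 211 182 144 144 155 163 167 173
 178 180 180 177 172 166 158 141 100  58  45  43  42  45  43  44  44  47
  75 134 189 223 230 230 224 220 223 224 225 224 224 225 224 224 225 225
 224 225 225 225 224 224 224 224 224 225 225 224 224 224 225 225 224 224
 224 224 224 224 223 223 223 222 223 222 222 222 221 221 221 221 221 220
 221 220 220 220 220 219 219 219 219 218 218 218 219 222 225 224 218 216
 218 218 218 218 217 212 188 139  83  52  52  57  65  72  77  80  83]
mat (np.float64(0.8), np.float64(-9.2)) (array([ 0.51636035, -0.29757465]), 137.94970703125, 85.23888397216797, 1.7983999252319336)
tube (np.float64(28.6), np.float64(91.3)) (array([ 0.54099579, -0.19620718]), 11.106851577758789, 9.745853424072266, 3.610635995864868)
tube (np.float64(-29.0), np.float64(91.4)) (array([ 0.48340399, -0.19800217]), 11.10504150390625, 9.746068954467773, -0.01178741455078125)
tube (np.float64(0.3), np.float64(115.3)) (array([ 0.51196521, -0.1731207 ]), 116.6811752319336, 36.65937805175781, 0.45309755206108093)
```

Run:
```python
from h import *
from plant import arm
p=np.array([.3791,-.0483]); q=quat(0)
arm.goto([*p,.10],q); arm.servo_line([*p,.035],.1); print(arm.current_tool_pos().round(4))
arm.grip(.05,25); print("w",arm.current_width())
arm.servo_line([*p,.20],.15); print("w",arm.current_width(),arm.current_contact_force().round(1))
t=NARROW-.008*EY
arm.goto([*t,.21],quat(YAW)); arm.servo_line([*t,.14],.12)
w=arm.read_camera("wrist"); np.savez("pics/w9.npz",**w); print(arm.current_tool_pos(),t,arm.current_width(),arm.current_time())
cv2.imwrite("pics/w9.png",w["frame"][:,:,::-1])
```

```text
[ 0.3795 -0.0484  0.0354]
w 0.0676458048962834
w 0.06761994836571017 [-0.1  0.9 -1.1]
[ 0.51878822 -0.37782611  0.14133609] [ 0.51809556 -0.37735608] 0.0673744200710234 41.8667
```

View pics/w9.png

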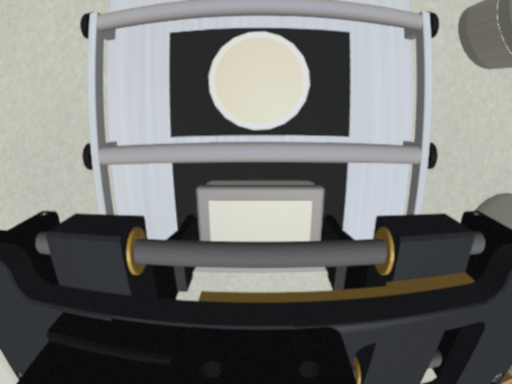

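Run:
```python
from h import *
c=dict(np.load("pics/w9.npz")); g=c["frame"].max(2)
m=np.zeros(g.shape,bool); m[25:140,160:360]=1
for k in blobs(m&(g>140)&(np.hypot(np.indices(g.shape)[0]-81,np.indices(g.shape)[1]-260)<56),1000):
    P=plane(c,k[:,0],.102,True); e,r=cv2.minEnclosingCircle((P*1000).astype(np.float32)); print("dish",np.round(e,1),r,bayc(np.array(e)/1000))
for col in(185,340): 
    v=g[:,col].astype(int); e=np.where(np.diff((v<100).astype(int)))[0]; e=e[(e>15)&(e<210)]
    print(col,e,[bayc(plane(c,[[col,r+.5]],.084,True)[0]) for r in e])
v=g[:,260].astype(int); print(v[136:196])
for r in(142,144,162,164,184,188): print(r,bayc(plane(c,[[260,r]],.110,True)[0]),bayc(plane(c,[[260,r]],.132,True)[0]))
for row in(60,110):
    v=g[row].astype(int); e=np.where(np.diff((v<100).astype(int)))[0]; print(row,e,[bayc(plane(c,[[r+.5,row]],.084,True)[0]) for r in e if 100<r<420])
v=g[225].astype(int); print(v[188:212],v[312:332]); print([bayc(plane(c,[[x,225]],.132,True)[0]) for x in (197,323)])
```

```text
dish [ 514.7 -288.8] 30.097625732421875 (np.float64(-0.6), np.float64(-0.4))
185 [ 31 135 162] [(np.float64(-49.5), np.float64(36.4)), (np.float64(-49.9), np.float64(-34.5)), (np.float64(-50.7), np.float64(-52.9))]
340 [ 31 135 162] [(np.float64(53.4), np.float64(36.7)), (np.float64(53.7), np.float64(-34.5)), (np.float64(54.6), np.float64(-52.9))]
[199 213 215 215 209 183 143 129 139 149 156 161 164 167 172 177 178 178
 177 174 170 167 163 156 145 124  78  45  44  42  44  44  43  42  43  42
  42  41  43  42  43  43  43  51  75  99 104 106  98  76  83 105 125 142
 155 161 164 163 162 163]
142 (np.float64(0.2), np.float64(-36.9)) (np.float64(0.2), np.float64(-34.6))
144 (np.float64(0.2), np.float64(-38.1)) (np.float64(0.2), np.float64(-35.6))
162 (np.float64(0.2), np.float64(-48.5)) (np.float64(0.2), np.float64(-44.7))
164 (np.float64(0.2), np.float64(-49.7)) (np.float64(0.2), np.float64(-45.7))
184 (np.float64(0.1), np.float64(-61.5)) (np.float64(0.1), np.float64(-56.0))
188 (np.float64(0.1), np.float64(-64.0)) (np.float64(0.1), np.float64(-58.1))
60 [169 211 305 349 418 422 473 476] [(np.float64(-60.0), np.float64(17.2)), (np.float64(-31.3), np.float64(15.3)), (np.float64(29.7), np.float64(15.2)), (np.float64(59.6), np.float64(17.1)), (np.float64(113.0), np.float64(23.4))]
110 [170 217 299 348 417 421] [(np.float64(-59.5), np.float64(-17.0)), (np.float64(-27.5), np.float64(-18.2)), (np.float64(25.9), np.float64(-18.3)), (np.float64(59.2), np.float64(-17.1)), (np.float64(112.5), np.float64(-13.3))]
[ 16  19  18  17  20  19  20  22  21  46  86 119 138 150 151 153 154 153
 153 154 155 176 207 216] [161 160 160 161 160 160 160 155 144 120  71  30  16  22  20  22  18  22
  17  16]
[(np.float64(-33.8), np.float64(-78.8)), (np.float64(34.1), np.float64(-78.8))]
```

Run:
```python
from h import *
from plant import arm
t=NARROW-.0073*EY
arm.servo_line([*t,.128],.08); print(arm.current_tool_pos().round(4))
r=arm.servo_line([*t,.1175],.02,contact_N=3); print(r,arm.current_tool_pos().round(4),t,arm.current_contact_force().round(1),arm.current_time())
arm.grip(.080); arm.servo_line([*t,.20],.12)
arm.goto([*(WIDE-.04*EY-.06*EY),.27],quat(YAW)); arm.dwell(.2)
w=arm.read_camera("wrist"); np.savez("pics/w10.npz",**w); print(arm.current_time())
cv2.imwrite("pics/w10.png",w["frame"][:,:,::-1])
```

```text
[ 0.5176 -0.3762  0.1272]
True [ 0.5181 -0.3768  0.1194] [ 0.51807357 -0.37665643] [-0.1 -0.3  4.4] 42.625
44.6583
```

View pics/w10.png

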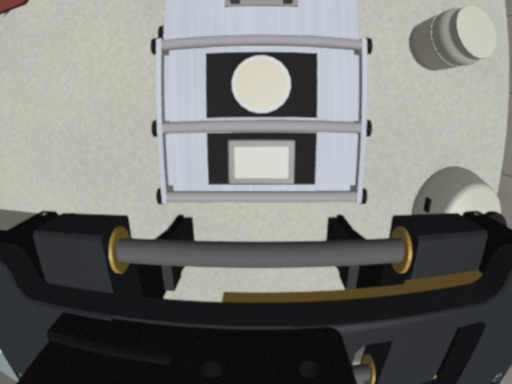

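Run:
```python
from h import *
from plant import arm
c=dict(np.load("pics/w10.npz")); g=c["frame"].max(2).astype(int); H=heights(c)
I=np.indices(g.shape)
for k in blobs((g>120)&(np.hypot(I[0]-84,I[1]-261)<35)&(H>.09),600):
    e,r=cv2.minEnclosingCircle((plane(c,k[:,0],.102,True)*1000).astype(np.float32)); print("dish",r,bayc(np.array(e)/1000))
m=np.zeros(g.shape,bool); m[136:187,215:308]=1
for n,mk in(("col",g>75),("depth",(H>.104)&(H<.118))):
    for k in blobs(m&mk,300): o=rect(plane(c,k[:,0],.110,True)); print("box",n,bayc(o[0]),o)
for col in(213,311):
    e=np.where(np.diff((g[:,col]<100).astype(int)))[0]; e=e[(e>40)&(e<195)]; print(col,e,[bayc(plane(c,[[col,r+.5]],.084,True)[0]) for r in e])
for row in(160,):
    e=np.where(np.diff((g[row]<100).astype(int)))[0]; print(e,[bayc(plane(c,[[r+.5,row]],.084,True)[0])[0] for r in e if 190<r<330])
for r in(36,50,122,134,192,204): print(r,g[r-5:r+6,290],bayc(plane(c,[[262,r]],.110,True)[0])[1])
print("heights box,dish,deck",np.median(H[150:170,245:280]),np.median(H[75:95,250:275]),np.median(H[60:110,180:195]))
# tube view
arm.goto([*(CLIP-.07*EY),.27],quat(YAW)); arm.dwell(.2)
w=arm.read_camera("wrist"); np.savez("pics/w11.npz",**w); print(arm.current_time())
cv2.imwrite("pics/w11.png",w["frame"][:,:,::-1])
H=heights(w); m=np.zeros(g.shape,bool); m[40:240,100:420]=1
for k in blobs(m&(H>.105)&(H<.15),60):
    o=rect(plane(w,k[:,0],.115,True)); print("clip",(o[0]-CLIP)@EX*1000,(o[0]-CLIP)@EY*1000,o[1:],H[cv2.drawContours(np.zeros(g.shape,np.uint8),[k],-1,1,-1)>0].max())
```

```text
dish 30.047163009643555 (np.float64(-0.7), np.float64(-0.5))
box col (np.float64(-0.6), np.float64(-80.5)) (array([ 0.51726111, -0.3688801 ]), 95.17877197265625, 48.396568298339844, 1.7879596948623657)
box depth (np.float64(-0.7), np.float64(-78.9)) (array([ 0.51706427, -0.36730133]), 67.48806762695312, 45.22269821166992, 1.7825645208358765)
213 [ 53 116 133 183] [(np.float64(-52.2), np.float64(36.0)), (np.float64(-52.5), np.float64(-33.7)), (np.float64(-52.8), np.float64(-52.3)), (np.float64(-54.5), np.float64(-108.4))]
311 [ 53 116 132 183] [(np.float64(53.3), np.float64(36.0)), (np.float64(53.5), np.float64(-33.6)), (np.float64(53.8), np.float64(-51.1)), (np.float64(55.7), np.float64(-108.3))]
[207 227 294 314] [np.float64(-59.8), np.float64(-37.4), np.float64(36.2), np.float64(58.6)]
36 [211 210 211 202 166 156 161 168 172 171 166] 47.8
50 [142 183 206 211 212 211 198 130  50  39  40] 33.1
122 [169 199 184 152 142 153 159 167 172 174 171] -39.5
134 [154 142 127 114  72  41  37  39  42  45  70] -51.5
192 [214 214 212 197 145 126 142 153 161 169 172] -111.1
204 [165 159 161 177 191 193 192 191 191 190 190] -124.1
heights box,dish,deck 0.11086866057601821 0.1033123965501834 0.08303064506620866
45.5333
clip -0.765802404059521 -91.7030762546487 (224.74102783203125, 70.6395034790039, 1.9674975872039795) 0.40789342318659094
clip -0.845663352360819 1.74239252223291 (117.5909194946289, 58.53816604614258, 1.6484333276748657) 0.40789342318659094
```

View pics/w11.png

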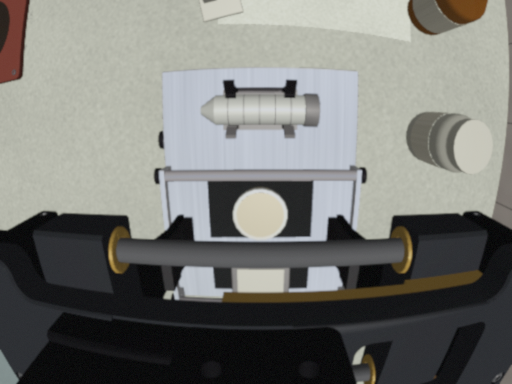

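Run:
```python
from h import *
from plant import arm
c=dict(np.load("pics/w11.npz")); H=heights(c); g=c["frame"].max(2).astype(int)
for a,b in((222,234),(245,280)): print("tube top z",H[95:125,a:b].mean(1).round(4).max())
for col in(218,248,262,276):
    r=np.arange(92,132); v=H[r,col]; s=r[v>.111]; p=[((plane(c,[[col,x]],.110,True)[0]-CLIP)@EY*1000).round(1) for x in(s[0]-.5,s[-1]+.5)]; print(col,s[0],s[-1],p,np.mean(p))
m=np.zeros(g.shape,bool); m[75:105,215:305]=1
k=np.argwhere(m&(g<60)&(H>.13)); print("jaw prong top pix",k.min(0),k.max(0),np.sort(H[m&(g<60)])[-20:].round(3)) if len(k) else print("none")
k=k[H[k[:,0],k[:,1]]<.16]; y=[((plane(c,[[q[1],q[0]]],H[q[0],q[1]],True)[0]-CLIP)@EY*1000) for q in k]; print("jaw y range",np.percentile(y,[5,50,95]))
w=arm.read_camera("side"); cv2.imwrite("pics/s11.png",cv2.resize(w["frame"][215:305,255:375],(800,600),interpolation=cv2.INTER_CUBIC)[:,:,::-1])
```

```text
tube top z 0.1259
tube top z 0.1338
218 96 124 [np.float64(15.3), np.float64(-14.0)] 0.6500000000000004
248 95 124 [np.float64(15.6), np.float64(-14.5)] 0.5499999999999998
262 95 124 [np.float64(15.6), np.float64(-14.5)] 0.5499999999999998
276 94 124 [np.float64(16.6), np.float64(-14.5)] 1.0500000000000007
jaw prong top pix [ 81 224] [ 92 295] [0.142 0.142 0.142 0.142 0.142 0.142 0.142 0.142 0.142 0.142 0.142 0.142
 0.142 0.142 0.142 0.142 0.142 0.142 0.143 0.143]
jaw y range [17.90795165 21.99157507 26.24767981]
```

Run:
```python
from h import *
for f in("w1","w3","w7","w10","w11"):
    c=dict(np.load(f"pics/{f}.npz")); H=heights(c); g=c["frame"].max(2).astype(int)
    k=np.argwhere((g<70)&(H>.136)&(H<.145)); 
    if not len(k): print(f,"none"); continue
    X=np.array([plane(c,[[q[1],q[0]]],H[q[0],q[1]],True)[0]-CLIP for q in k])*1000
    X=X[(abs(X@EX)<40)&(X@EY>5)&(X@EY<45)]
    if len(X): print(f,len(X),"jaw y",np.percentile(X@EY,[2,10,50,90,98]).round(1))
```

```text
w1 68 jaw y [21.4 22.1 23.8 25.6 26.3]
w3 121 jaw y [21.6 22.4 24.2 26.5 26.8]
w7 252 jaw y [20.5 21.7 23.9 26.  26.8]
w10 none
w11 110 jaw y [21.5 22.1 23.9 26.3 26.4]
```

The jaw prongs stand where they stood before the tube went in, so the jaw is closed. All the checks agree, and I'm handing in.

```bash
python3 -c "
from plant import arm
print(arm.current_time(),arm.current_contact_force().round(1)); arm.finish_job()"
```

```text
45.5833 [-0.1  0.2 -0.7]
the job is handed in; nothing more can be done
```

The box, the dish and the tube are all on the shaker, and I handed the job in at 45.6 s of the 72 s. By my last measurements everything is within the limits, though the system gave no verdict.

I pressed the tube into the clip first. The dish went from the tray to the wide bay. The box I set down on the bench to regrip it by its length, then placed it in the narrow bay.

| Item | Position (last wrist-camera checks) | Limit |
|---|---|---|
| Dish | about 1.6 mm off the bay's middle across the bars, under 1 mm along them | 4 mm / 6 mm |
| Box | about 1 mm off across, under 1 mm along, parallel within about 0.1° | 4 mm / 6 mm / 5° |
| Tube | about 0.5 mm off across, 1 mm along, top at the expected height to about 1 mm | 3 mm / 9 mm / 3 mm |

- **Level:** the tops of the box and dish read at their expected heights, allowing for the wrist camera reading about 1 mm high. I did not measure their tilt separately.
- **Jaw:** its prong tops stand within about 0.3 mm of where they were before the tube went in, so it has closed.
- **Bystanders:** I did not measure them again. Nothing in the later views looked shifted.
- **Disagreements:** the late close views put the bays about 1 mm further towards +y than my first estimate. I corrected for this with the box but not with the dish. For the box's place across the bars, the camera and the arm position differ by 1 to 1.5 mm. All of this is inside the limits.
- **Failed checks:** some colour masks merged with their surroundings (the first dish and mat fits after placing, and one box outline), so I used depth masks and edge readings instead. I could not view the last side picture because I had reached the picture limit.

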